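# Spring punch held on the hole mark of a door sign

### The arm

A 6-joint arm with a two-finger parallel gripper is mounted at the origin on the work surface. World frame = base frame: x ahead of the robot, y to its left, z up, the work surface at z = 0. Lengths are in m, angles in rad, forces in N, time in s.
With the tool pointing down it reaches from about 0.425 to 1.125 m from the base axis. Payload 14.9 kg.
Tool frame: the origin (TCP) lies midway between the tips of the shut fingers; the grasp point (between the pads) lies 19 mm behind it; z points along the fingers, y is the direction in which the jaws open and shut (so a half turn about z gives the same grasp; the last joint's range is limited). The gripper opens to 91 mm and grips with 3 to 60 N. Pads are 32 mm wide; open, the fingers measure 118 mm over their backs; the gripper's body (76 mm by 178 mm) begins 60 mm behind the grasp point.
Start: joints at [1.221, 0.379, 1.734, -0, 1.028, -0.033], TCP at [0.218, 0.665, 0.214] pointing down, gripper open.
Joint ranges: [-2.77, 2.77], [-0.74, 2.19], [0, 2.66], [-1.06, 4.2], [0.31, 2.87], [-3.08, 3.08]. Speed limits (rad/s): [1.89, 1.89, 2.39, 3.14, 3.14, 3.14].

### API

Orientations are given as a unit quaternion [x, y, z, w].
In Python, from plant import robot gives the robot as it stands. Calls block until the motion is done:
- robot.move_pose(position, orientation): joint-space move of the TCP to a pose.
- robot.move_linear(position, attitude=None, speed=0.15, guard=None): straight line of the TCP; attitude=None keeps the orientation; speed is the mean speed in m/s. With guard (N) it stops when the force on the tool has changed by that much, and returns True; else False.
- robot.set_joints(angles): joint-space move.
- robot.command_gripper(opening): finger opening in m; the grip force is fixed at half the most; returns when the fingers have stopped.
- robot.dwell(seconds).
- robot.solve_ik(position, orientation): joint angles nearest the present ones, or None.
- robot.state(): the state.
- robot.get_image(name): name is "scene" or "top" or "wrist"; returns (picture, depth): 420x560x3 uint8, red, green, blue; 420x560 float32, m along the optical axis (not along the pixel's ray), 0 where there is no reading.
- robot.camera_model(name): a dict with "mtx" (3x3 intrinsics, pixels), "D" ([k1, k2, p1, p2, k3] as OpenCV has them; the pictures are not rectified), "eye" and "orientation" of the camera in the world. Camera axes: x right, y up, looking along -z (the intrinsics and any distortion apply to the point x, -y, -z); pixel columns grow to the right and rows downward; lengths in m; the calibration is good to about 2 mm. A picture is of the moment at which its call begins: read the wrist's pose just before it. camera_model takes no time and is no camera call; for the wrist camera it gives the pose at the moment of the call.
A pose or a line that the arm cannot do raises robot.PlanningError and nothing moves.
- robot.finish_job(): hands the job in, once; it reports no verdict.
The state is a dict: "clock": time; "joint_pos": joint angles; "joint_velocities": joint speeds; "joint_efforts": joint torques, N m; "tcp_pos": TCP position; "orientation": TCP orientation; "force": force on the tool from outside, world axes, zero at the start; "torque": the same for the moment, N m; "width": finger opening in m.
Only numpy, scipy, OpenCV 4.12 (cv2) and the standard library are available. Lean on these libraries where they do the work, as an engineer would, in place of code of your own. Each camera call takes 0.05 s, during which the arm holds its last target. There are 200 camera calls.

### The job

First slide the loose plywood door sign along the table, without lifting it, until it sits snugly in the corner of the two wooden battens, its long edge against the long batten and its short edge against the short one. Then take the spring punch out of its stand and hold it upright with its tip inside the marked ring on the sign, pressing lightly so that the spring tip is about half-way in; never press it all the way in, or it fires. Finish while still holding it there like this, ready for the teacher, with the sign still snug in the corner and the mug, tape roll and bowl left where they were.

Things in the scene. Friction and masses are not known exactly. Their poses are not given: they have to be found in the camera images.
- sign: Loose rectangular plywood door sign, 100 mm along its x, 140 mm along its y, 18 mm thick, about 0.2 kg, flat on the table. Origin: centre of its underside; z up. It starts 40 to 65 mm (stop -x) and 60 to 120 mm (stop +y) from its seat, turned up to 0.25 rad against the stop. A 9 mm hole goes through it at x = -22, y = -45 mm; the marked ring mirrors it at y = +45 mm.
- mark (a point): Centre of the marked ring (dark ring, 20 mm outside and 16 mm inside diameter, with a dot in the middle) on the top face of the sign, 18 mm above the table; in the sign's frame at x = -22, y = +45 mm.
- stop: Corner stop: two wooden battens, 22 mm wide, 24 mm high, fixed to the table in an L. Origin: point on the table where the sign's origin must come, with its axes along the stop's. The long batten's inner face is at x = +50 mm (y -103 to +81); the short one's at y = -70 mm (x -50 to +50). So the sign is seated by sliding it to +x and -y of this frame. Turned up to 0.2 rad from the robot's axes.
- stand: Dark wooden block 60 x 60 x 45 mm fixed to the table, with an upright 13 mm hole 40 mm deep in its middle, in which the punch stands. Origin: centre of its underside. It and the mug may have swapped places.
- punch: Steel spring punch (loose, 0.15 kg) standing tip down in the stand, z up along its axis. Origin: underside of its collar (26 mm diameter, 8 mm high), which rests on the stand, 45 mm above the table. Above the collar: round handle, 16 mm diameter, 80 mm long (top 88 mm above the origin). Below: 8 mm round tip, 28 mm long when free; lift 30 mm straight up to clear the stand.
- punch_grip (a point): Middle of the punch's handle (16 mm diameter), on its axis 48 mm above the underside of the collar: the place to grip.
- punch_point (a point): Lowest point of the punch's spring tip, on the axis: 28 mm below the underside of the collar (76 mm below punch_grip) when not pressed, and that much less the joint value when pressed.
- punch_tip (a joint): How far the spring tip is pushed into the punch: 0 m when free, 0.020 m when fully in (it would fire). The spring gives about 1 N at 0, 5 N at 0.010 m and 9 N at 0.020 m.
- mug: White mug 76 mm in diameter and 80 mm high, with a handle; bystander. Origin: centre of its underside.
- tape: Roll of tape lying flat, 68 mm in diameter, 24 mm high; bystander. Origin: centre of its underside.
- bowl: Glass bowl 110 mm in diameter, 50 mm high; bystander. Origin: centre of its underside.
Things that resemble listed ones, but are neither listed nor needed, are in the scene too. Of the things like the punch, leave any that is purple or yellow; of the rest the larger one is meant.

How it is judged:
On the way, in this order (a step that is already met when the one before it is completed fails the run):
1. the sign lies snug in the corner of the battens (x of sign in the frame of stop between -0.005 and 0.005 m and y of sign in the frame of stop between -0.005 and 0.005 m and angle between the x axis of sign and the x axis of stop, either way round below 0.06 rad and height (world z) of sign below 0.006 m and angle between sign's own z axis and vertical below 0.05 rad), for 0.2 s.
2. the punch has been lifted out of its stand (height (world z) of punch_point above 0.047 m and contact force between the fingers and punch above 1 N), for 0.2 s.
At the end, for the whole second after the job is handed in: Sign flat, within 5 mm each way and 0.06 rad of its seat in the corner; punch held in the fingers, still, within 0.14 rad of upright, its tip within 8 mm of the ring's centre, pressing the sign with 1.5 to 10 N, spring tip 5 to 15 mm in. All this through the final second (all of step 1 and horizontal distance between punch_point and mark below 0.008 m and value of joint punch_tip between 0.005 and 0.015 m and contact force between punch and sign between 1.5 and 10 N and angle between punch's own z axis and vertical below 0.14 rad and contact force between the fingers and punch above 1 N and contact force between punch and stop below 0.1 N and linear speed of punch below 0.02 m/s); the arm keeps its last pose, push and grip.
It fails at once if the spring tip is pressed (almost) all the way in and the punch fires (value of joint punch_tip above 0.0185 m).
It fails at once if the sign is lifted or tipped instead of slid (height (world z) of sign above 0.015 m or angle between sign's own z axis and vertical above 0.2 rad).
It fails at once if the mug is displaced by over 30 mm or tipped (distance of mug from where it was at the start of the episode above 0.03 m or angle between mug's own z axis and vertical above 0.3 rad).
It fails at once if the tape roll is displaced by over 30 mm or tipped (distance of tape from where it was at the start of the episode above 0.03 m or angle between tape's own z axis and vertical above 0.3 rad).
It fails at once if the bowl is displaced by over 30 mm or tipped (distance of bowl from where it was at the start of the episode above 0.03 m or angle between bowl's own z axis and vertical above 0.3 rad).
It also fails if it takes over 72 s, if anything falls off the work surface, if the arm or the gripper's body presses on something with over 40 N, if the wrist force passes 120 N, or if a joint passes its speed limit or range.

## Working session

There is one attempt and no reset: what is moved stays moved. The work goes in short steps, each a Python script; the robot and the scene stay as the last script left them, time stands still between calls to the robot, and variables do not carry over. Pictures are saved under pics/ and viewed, about 8 in all and at most 12, crops included, and the job is handed in when it is done.

```bash
ls; mkdir -p pics; cat > h.py <<'E'
import numpy as np, cv2
from scipy.spatial.transform import Rotation as R
from plant import robot
def grab(name,fn=None):
    m=robot.camera_model(name); p,d=robot.get_image(name)
    if fn: cv2.imwrite('pics/'+fn,p[:,:,::-1])
    np.savez(''+name+'.npz',p=p,d=d,mtx=m['mtx'],D=m['D'],eye=m['eye'],q=m['orientation'])
    return p,d,m
def load(name):
    z=np.load(''+name+'.npz'); return z['p'],z['d'],dict(mtx=z['mtx'],D=z['D'],eye=z['eye'],orientation=z['q'])
def rays(m,uv):
    n=cv2.undistortPoints(np.float64(uv).reshape(-1,1,2),np.array(m['mtx'],float),np.array(m['D'],float)).reshape(-1,2)
    return R.from_quat(m['orientation']).apply(np.c_[n[:,0],-n[:,1],-np.ones(len(n))])
def onz(m,uv,z):
    r=rays(m,uv); e=np.array(m['eye']); z=np.broadcast_to(z,len(r)); return e+r*((z-e[2])/r[:,2])[:,None]
def cloud(m,d):
    h,w=d.shape; u,v=np.meshgrid(np.arange(w),np.arange(h))
    r=rays(m,np.c_[u.ravel(),v.ravel()]); return (np.array(m['eye'])+r*d.ravel()[:,None]).reshape(h,w,3)
E
python3 - <<'E'
from h import *
for n in('top','scene'):
    p,d,m=grab(n,n+'0.png'); print(n,m['eye'],m['mtx'][0][0])
print(robot.state()['orientation'],robot.state()['clock'])
E
```

```text
pics
top [ 0.37646879 -0.03368054  1.20179313] 447.965136689804
scene [0.96472774 0.60832754 0.68167157] 402.5895155031951
[ 1.57765524e-01  9.87476487e-01 -4.64194795e-04 -1.04637902e-04] 0.1
```

View pics/top0.png

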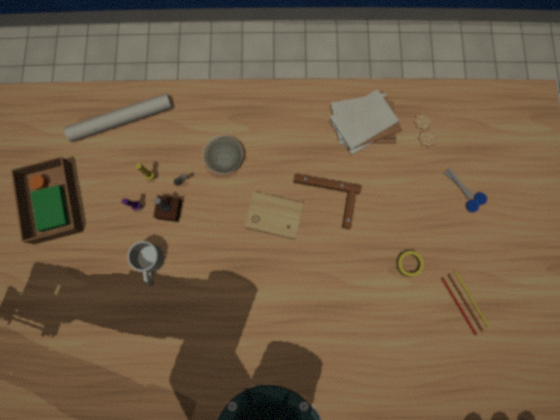

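View pics/scene0.png

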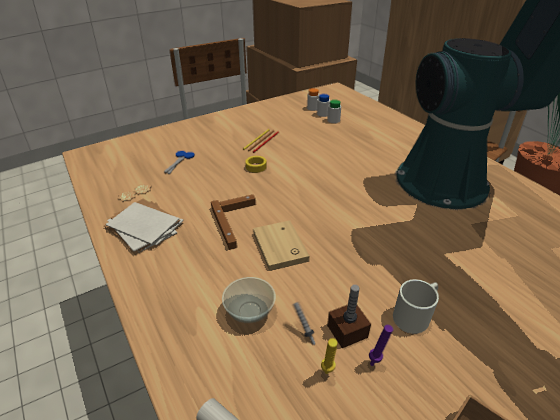

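Top view: sign at (274,215) with its ring at (256,219) and hole at (290,227). The L-stop runs (295,180)-(360,188)-(348,228). The stand with the punch is at (168,207), with yellow, purple and small grey decoys beside it; the mug is at (143,257), bowl (224,155), tape (410,263). I'll get rough positions, then look closer with the wrist camera.

```bash
python3 - <<'E'
from h import *
p,d,m=load('top')
names=['signc','ring','hole','stopL','corner','stopS','stand','mug','bowl','small']
print(dict(zip(names,onz(m,[(274,215),(256,219),(290,227),(295,180),(360,188),(348,228),(168,209),(143,257),(224,155),(182,180)],[.018,.018,.018,.024,.024,.024,.045,.08,.05,.02]).round(3).tolist())))
w=robot.camera_model('wrist'); s=robot.state()
Rt=R.from_quat(s['orientation'])
print('cam in tool',Rt.inv().apply(np.array(w['eye'])-s['tcp_pos']),(Rt.inv()*R.from_quat(w['orientation'])).as_matrix().round(3),w['mtx'],w['D'])
c=onz(m,[(300,210)],0.02)[0]
# tool down, cam centred over c
q=s['orientation']
for yaw in (0,):
    q=(R.from_quat([0,1,0,0])).as_quat()   # x-> -x, y->y, z down
    for z in(.3,.36,.4):
        print(z,robot.solve_ik([c[0],c[1],z],q),c)
E
```

```text
{'signc': [0.581, -0.018, 0.018], 'ring': [0.57, 0.03, 0.018], 'hole': [0.548, -0.06, 0.018], 'stopL': [0.676, -0.075, 0.024], 'corner': [0.653, -0.25, 0.024], 'stopS': [0.544, -0.214, 0.024], 'stand': [0.594, 0.262, 0.045], 'mug': [0.465, 0.312, 0.08], 'bowl': [0.739, 0.115, 0.05], 'small': [0.679, 0.233, 0.02]}
cam in tool [ 0.07093801  0.00033174 -0.17094469] [[-0.     0.968  0.249]
 [ 1.     0.    -0.   ]
 [-0.001  0.249 -0.968]] [[362.5932602    0.         273.77550109]
 [  0.         362.5932602  205.93218227]
 [  0.           0.           1.        ]] [-0.03761299  0.          0.          0.          0.        ]
0.3 [-1.85225727e-01  1.30377161e-01  1.88189829e+00 -4.44089210e-16
  1.12931720e+00 -1.75602205e+00] [ 0.59394701 -0.08758443  0.02      ]
0.36 [-1.85225727e-01  7.91127824e-02  1.82807232e+00 -4.44089210e-16
  1.23440755e+00 -1.75602205e+00] [ 0.59394701 -0.08758443  0.02      ]
0.4 [-1.85225727e-01  5.15619735e-02  1.78648032e+00 -4.44089210e-16
  1.30355036e+00 -1.75602205e+00] [ 0.59394701 -0.08758443  0.02      ]
```

```bash
python3 - <<'E'
from h import *
robot.move_pose([0.57,-0.09,0.22],[0,1,0,0]); p,d,m=grab('wrist','w1.png')
print(robot.state()['clock'])
E
```

```text
3.075
```

View pics/w1.png

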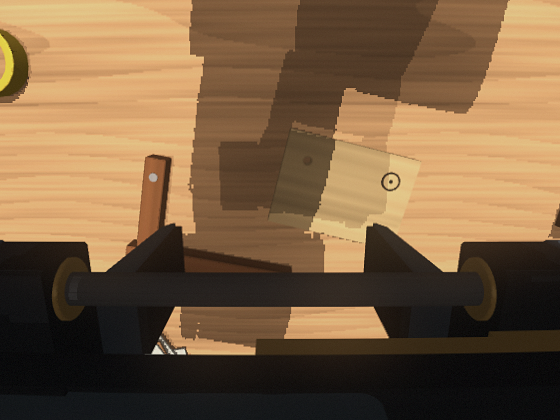

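The wrist view shows the sign (ring at (391,181), hole (308,160)) and the stop partly hidden by the fingers. I'll move forward and fit both from depth.

```bash
cat >> h.py <<'E'
def rect(P,mask,nm=None):
    """height mask -> largest component's minAreaRect in world xy"""
    n,l,st,_=cv2.connectedComponentsWithStats(mask.astype(np.uint8))
    k=1+np.argmax(st[1:,4]); q=P[l==k]
    (c,s,a)=cv2.minAreaRect((q[:,:2]*1000).astype(np.float32)); 
    if nm: print(nm,np.round(c,1),np.round(s,1),round(a,2),'n',len(q),'z',np.median(q[:,2]).round(4))
    return c,s,a,(l==k)
E
python3 - <<'E'
from h import *
robot.move_pose([0.70,-0.09,0.30],[0,1,0,0]); p,d,m=grab('wrist','w2.png')
P=cloud(m,d); z=P[...,2]
print(robot.state()['clock'], 'table z',[round(float(np.median(z[a:a+20,b:b+20])),4) for a,b in((10,100),(10,450),(120,20))])
roi=(P[...,0]>.45)&(P[...,0]<.72)&(P[...,1]>-.3)&(P[...,1]<.1)&(d>0)
rect(P,roi&(z>.013)&(z<.0215),'sign'); rect(P,roi&(z>.0215)&(z<.03),'stop')
lab=np.zeros_like(p); zz=np.clip(z*1000*6,0,255).astype(np.uint8)
cv2.imwrite('pics/w2z.png',np.vstack([p[:260,:,::-1],cv2.cvtColor(zz[:260],cv2.COLOR_GRAY2BGR)]))
E
```

```text
3.7833 table z [0.0002, 0.0004, -0.0]
sign [579.3 -15.3] [141.1 101.1] 76.49 n 10516 z 0.0183
stop [ 617.6 -151.2] [183.4 122.2] 78.3 n 4315 z 0.0241
```

View pics/w2z.png

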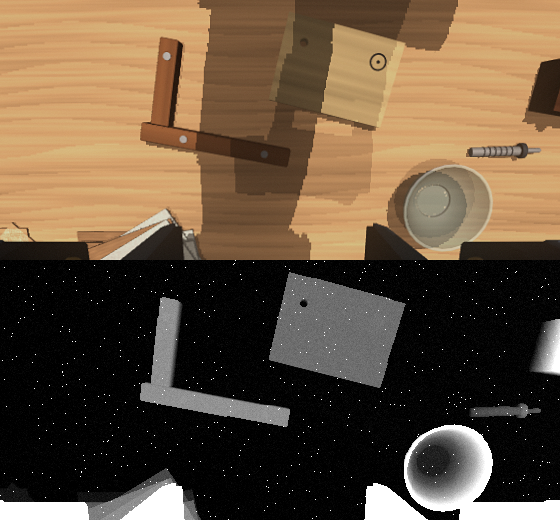

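```bash
cat >> h.py <<'E'
def stopfit(P,z,roi):
    c,s,a,mk=rect(P,roi&(z>.0212)&(z<.03),'stop')
    q=P[mk][:,:2]*1000; yaw=np.deg2rad(a-90 if s[0]>s[1] else a); o=np.array(c)
    M=lambda y:np.array([[np.cos(y),-np.sin(y)],[np.sin(y),np.cos(y)]])
    o=o-M(yaw)@[11,-11]
    for _ in range(4):
        l=(q-o)@M(yaw); L=l[(l[:,1]>-60)&(l[:,1]<76)&(l[:,0]>40)]; S=l[(l[:,0]<42)&(l[:,0]>-46)&(l[:,1]<-60)]
        f=np.polyfit(L[:,1],L[:,0],1); g=np.polyfit(S[:,0],S[:,1],1)
        fx=np.polyval(f,0)-61; gy=np.polyval(g,0)+81
        o=o+M(yaw)@[fx,gy]; yaw+=-f[0]
    print('stop o',o.round(1),'yaw',yaw.round(4),'short batten resid slope',g[0].round(4),'widths',np.ptp(L[:,0]).round(1),np.ptp(S[:,1]).round(1))
    return o/1000,yaw
def signfit(P,z,roi):
    c,s,a,mk=rect(P,roi&(z>.013)&(z<.0212),'sign')
    yaw=np.deg2rad(a-90 if s[0]>s[1] else a)
    return np.array(c)/1000,yaw
def rel(o,yaw,c,cy):
    r=R.from_euler('z',-yaw).apply([*(c-o),0])[:2]; print('sign in stop mm',(r*1000).round(1),'dyaw',round(cy-yaw,4)); return r
E
python3 - <<'E'
from h import *
p,d,m=load('wrist');P=cloud(m,d); z=P[...,2]
roi=(P[...,0]>.45)&(P[...,0]<.72)&(P[...,1]>-.3)&(P[...,1]<.1)&(d>0)
o,y=stopfit(P,z,roi); c,cy=signfit(P,z,roi); rel(o,y,c,cy)
np.savez('stop.npz',o=o,yaw=y)
pt,_,mt=load('top'); print(onz(m,[(378,61.5)],.018))
dt=load('top')[1]; Q=cloud(mt,dt); zz=Q[...,2]
rs=(abs(Q[...,0]-.594)<.06)&(abs(Q[...,1]-.262)<.06)
rect(Q,rs&(zz>.04)&(zz<.05),'stand'); h=Q[rs&(zz>.125)&(zz<.14)]; print('punch top',np.median(h,0),len(h))
E
```

```text
stop [ 617.6 -151.2] [183.4 122.2] 78.3 n 4332 z 0.0241
stop o [ 607.4 -138.2] yaw -0.1768 short batten resid slope -0.0102 widths 23.0 23.3
sign [579.3 -15.3] [141.1 101.1] 76.49 n 10514 z 0.0183
sign in stop mm [-49.3 116. ] dyaw -0.059
[[0.56832413 0.03394468 0.018     ]]
stand [600.9 267.6] [59.8 60.5] 80.22 n 378 z 0.0454
punch top [0.60008019 0.26487639 0.13251638] 38
```

```bash
cat >> h.py <<'E'
def frame():
    s=np.load('stop.npz'); return s['o'],float(s['yaw'])-0.004
def W(x,y,z):
    o,yaw=frame(); return (np.r_[o,0]+R.from_euler('z',yaw).apply([x,y,z])).tolist()
def down(ang):  # tool y at angle ang from stop y
    o,yaw=frame(); return (R.from_euler('z',yaw+ang)*R.from_quat([0,1,0,0])).as_quat()
def best(pos,ang):
    c=[down(ang),down(ang+np.pi)]; j=[robot.solve_ik(pos,q) for q in c]
    j0=np.array(robot.state()['joint_pos'])
    return min([(np.abs(np.array(a)-j0).max(),i) for i,a in enumerate(j) if a is not None]),c
E
python3 - <<'E'
from h import *
pos=W(-.049,.225,.06); (v,i),c=best(pos,np.pi/2); q=c[i]; print(pos,v,robot.solve_ik(pos,q))
robot.command_gripper(.07)
robot.move_pose(pos,q); s=robot.state()
print(s['clock'],np.round(s['tcp_pos'],4),s['width'],s['force'].round(2) if hasattr(s['force'],'round') else s['force'])
print('down',robot.move_linear(W(-.049,.225,.006),speed=.1,guard=6))
print('push',robot.move_linear(W(-.049,.096,.006),speed=.06,guard=12)); s=robot.state(); print(s['clock'],s['force'],s['tcp_pos'])
robot.move_linear(W(-.049,.116,.006),speed=.1); robot.move_linear(W(-.049,.116,.10),speed=.2)
pos=W(-.135,.008,.06); (v,i),c=best(pos,0); print(v,robot.solve_ik(pos,c[i])); np.save('qx.npy',c[i]);np.save('qy.npy',q)
print(robot.state()['clock'])
E
```

```text
[0.5996361944998281, 0.09192031342759435, 0.06] 1.1153119179622517 [ 1.13691691e-01  4.55907787e-01  1.97270824e+00 -4.44089210e-16
  7.12976629e-01 -2.84712413e+00]
5.5167 [0.6006 0.0917 0.0607] 0.07010766622421415 [ 0.46 -1.25  0.02]
down False
push False
8.5083 [-0.10877715  0.38879362  0.10876783] [ 0.57636293 -0.034915    0.00593192]
1.3703984324069927 [-2.67059988e-01  3.09018720e-01  2.20783763e+00 -4.44089210e-16
  6.24736303e-01 -1.65707949e+00]
9.475
```

```bash
cat >> h.py <<'E'
def survey(fn=None):
    robot.move_pose([0.70,-0.09,0.30],[0,1,0,0]); robot.dwell(.2); p,d,m=grab('wrist',fn); P=cloud(m,d);z=P[...,2]
    roi=(P[...,0]>.45)&(P[...,0]<.72)&(P[...,1]>-.3)&(P[...,1]<.1)&(d>0)
    o,y=stopfit(P,z,roi); c,cy=signfit(P,z,roi); return rel(o,y,c,cy)
E
python3 - <<'E'
from h import *
survey('w3.png'); print(robot.state()['clock'])
E
```

```text
stop [ 616.6 -151.4] [183.1 122.7] 79.08 n 4326 z 0.024
stop o [ 607.4 -138.2] yaw -0.1789 short batten resid slope -0.0066 widths 22.8 22.9
sign [ 564.1 -121.3] [140.9 101. ] 79.69 n 10749 z 0.0182
sign in stop mm [-45.6   9. ] dyaw -0.0011
10.9083
```

```bash
python3 - <<'E'
from h import *
qx=np.load('qx.npy'); qy=np.load('qy.npy')
robot.command_gripper(.09)
robot.move_pose(W(-.137,.008,.05),qx); print(robot.move_linear(W(-.137,.008,.006),speed=.1,guard=6))
print('approach',robot.move_linear(W(-.073,.008,.006),speed=.06,guard=12))
print('press',robot.move_linear(W(-.058,.008,.006),speed=.02,guard=8)); s=robot.state(); print(s['clock'],s['force'],s['tcp_pos'],W(-.066,.008,.006))
robot.move_linear(W(-.09,.008,.006),speed=.1); robot.move_linear(W(-.09,.008,.06),speed=.15)
robot.command_gripper(.04)
robot.move_pose(W(-.005,.115,.05),qy); print(robot.move_linear(W(-.005,.115,.006),speed=.1,guard=6))
print('press',robot.move_linear(W(-.005,.07,.006),speed=.025,guard=9)); s=robot.state(); print(s['clock'],s['force'],s['tcp_pos'],W(-.005,.086,.006))
robot.move_linear(W(-.005,.11,.006),speed=.1); robot.move_linear(W(-.005,.11,.08),speed=.15)
survey('w4.png');print(robot.state()['clock'])
E
```

```text
False
approach False
press True
14.9667 [-0.55971678 -0.20683959 -0.05616631] [ 0.54315795 -0.11822745  0.0055696 ] [0.5438979668906205, -0.11848702955972673, 0.006]
FalseTraceback (most recent call last):
  File "<stdin>", line 10, in <module>
plant.PlanningError: the arm cannot follow that straight line within its joint ranges
```

```bash
python3 - <<'E'
from h import *
qy=(R.from_quat(np.load('qy.npy'))*R.from_euler('z',np.pi)).as_quat(); np.save('qy2.npy',qy)
robot.move_linear(W(-.005,.115,.08),speed=.15)
robot.move_pose(W(-.005,.115,.05),qy); print(robot.state()['joint_pos'][5]); print(robot.move_linear(W(-.005,.115,.006),speed=.1,guard=6))
print('press',robot.move_linear(W(-.005,.07,.006),speed=.025,guard=9)); s=robot.state(); print(s['clock'],s['force'],s['tcp_pos'],W(-.005,.086,.006))
robot.move_linear(W(-.005,.11,.006),speed=.1); robot.move_linear(W(-.005,.11,.08),speed=.15)
survey('w4.png');print(robot.state()['clock'])
E
```

```text
0.10411977935445325
False
press True
23.6 [2.62236938 5.30460407 2.04486509] [ 0.61820065 -0.05255433  0.00597673] [0.617927846684326, -0.05272551423556833, 0.006]
stop [ 616.5 -151.7] [183.6 122.7] 79.05 n 4320 z 0.0241
stop o [ 607.4 -138.3] yaw -0.1772 short batten resid slope -0.0087 widths 22.9 23.0
sign [ 607.8 -138.7] [142.3 101.6] 79.8 n 10145 z 0.0182
sign in stop mm [ 0.5 -0.3] dyaw -0.0008
26.4917
```

View pics/w4.png

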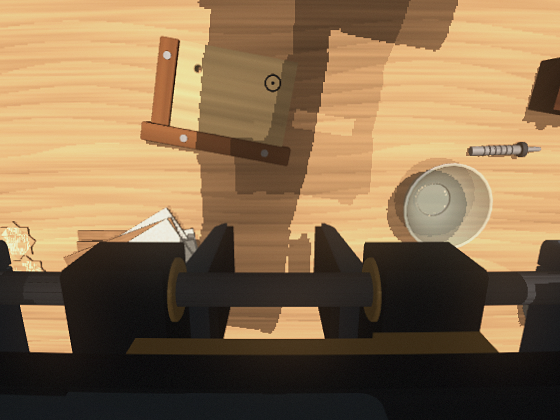

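Sign is snug (0.5, -0.3 mm, ~0 rad); the picture shows it flush to both battens, ring at (272,83). Now a closer look at the stand.

```bash
python3 - <<'E'
from h import *
p,d,m=load('wrist'); print('ring',onz(m,[(272.5,83)],.018).round(4),'expected',np.round(W(-.022,.045,.018),4))
robot.command_gripper(.05)
robot.move_pose([0.71,.26,.32],[0,1,0,0]); robot.dwell(.2); p,d,m=grab('wrist','w5.png'); P=cloud(m,d);z=P[...,2]
roi=(abs(P[...,0]-.6)<.06)&(abs(P[...,1]-.266)<.06)&(d>0)
rect(P,roi&(z>.042)&(z<.048),'stand')
h=P[roi&(z>.130)&(z<.136)]; print('top',np.median(h,0),h.max(0)-h.min(0),len(h))
h=P[roi&(z>.06)&(z<.126)]; print('handle',np.median(h,0),len(h)); print(robot.state()['clock'])
for a in (0,.5,1,1.57,-.5,-1):
    q=(R.from_euler('z',a)*R.from_quat([0,1,0,0])).as_quat()
    print(a,[None if j is None else np.round(j[[0,4,5]],2) for j in (robot.solve_ik([.6,.267,.074],q),robot.solve_ik(W(-.022,.045,.07),q))])
E
```

```text
ring [[ 0.5944 -0.0904  0.018 ]] expected [ 0.5938 -0.09    0.018 ]
stand [597. 269.] [60.6 60. ] 81.85 n 2265 z 0.0452
top [0.59696853 0.26849185 0.13302438] [0.01535366 0.01406169 0.00505418] 235
handle [0.60353014 0.26698699 0.10453423] 95
28.4417
0 [array([ 0.38,  0.78, -1.19]), array([-0.19,  0.72, -1.76])]
0.5 [array([ 0.38,  0.78, -1.69]), array([-0.19,  0.72, -2.26])]
1 [array([ 0.38,  0.78, -2.19]), array([-0.19,  0.72, -2.76])]
1.57 [array([ 0.38,  0.78, -2.76]), array([-0.19,  0.72,  2.95])]
-0.5 [array([ 0.38,  0.78, -0.69]), array([-0.19,  0.72, -1.26])]
-1 [array([ 0.38,  0.78, -0.19]), array([-0.19,  0.72, -0.76])]
```

View pics/w5.png

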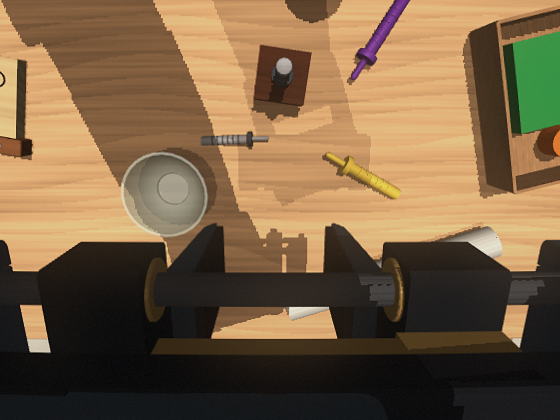

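Picture: the grey punch stands in the block at (284,66), and the small grey, yellow and purple decoys are lying down. The stand and punch-top fits agree at (0.597, 0.2685). Grasp and lift.

```bash
python3 - <<'E'
from h import *
q=[0,1,0,0]; x,y=.597,.2687
robot.move_pose([x,y,.17],q); print(robot.move_linear([x,y,.074],speed=.08,guard=6))
s=robot.state(); print(s['tcp_pos'],s['force'])
robot.command_gripper(.0); robot.dwell(.2); s=robot.state(); print(s['width'],s['force'],s['clock'])
print(robot.move_linear([x,y,.16],speed=.08)); s=robot.state(); print(s['width'],s['force'],s['clock'])
X,Y,_=W(-.022,.045,0); robot.move_linear([X,Y,.16],speed=.2); robot.move_linear([X,Y,.085],speed=.08)
robot.dwell(.3); s=robot.state(); print(s['tcp_pos'],s['force'],s['clock'],s['width'])
p,d,m=grab('scene'); u=slice(160,300),slice(190,350)
a=cv2.resize(p[u],None,fx=4,fy=4)[:,:,::-1]; cv2.imwrite('pics/s1.png',a)
grab('wrist','w6.png')
E
```

```text
False
[0.59733189 0.26883859 0.07454614] [ 0.460337    0.22083781 -0.13176674]
0.0160661805379813 [ 0.14608553 -0.54207567  0.47201966] 31.3917
False
0.015916746551102368 [ 0.13339152  0.2549798  -0.67968263] 32.6167
[ 0.59400122 -0.09001626  0.08531045] [ 0.38130767  0.62129949 -1.12620213] 35.9417 0.015546643837298521
```

View pics/s1.png

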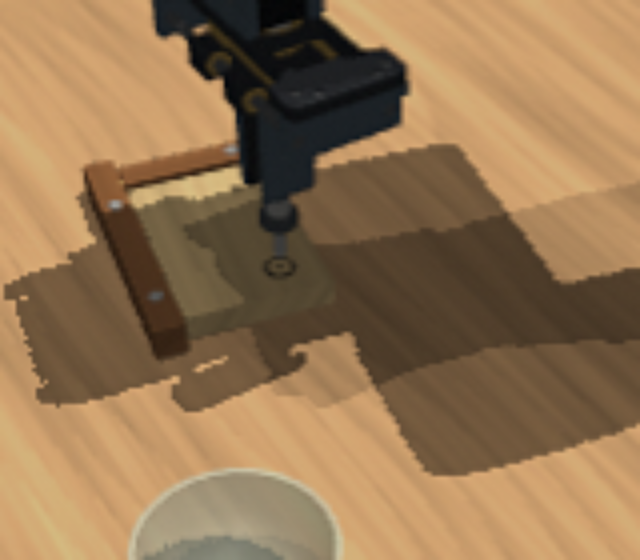

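View pics/w6.png

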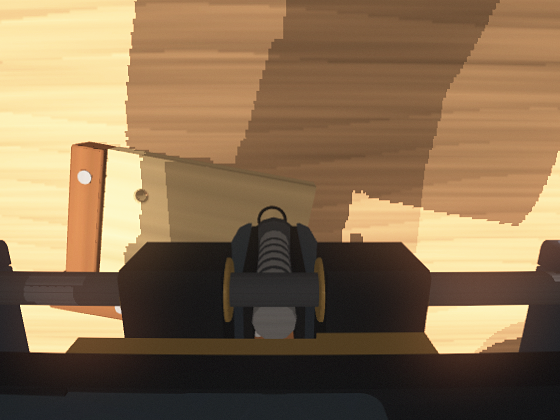

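Held upright, with the tip right above the ring (crop: tip end ~(280,257), ring (279,267)). Lower in steps, watching the force.

```bash
python3 - <<'E'
from h import *
X,Y,_=W(-.022,.045,0)
f0=robot.state()['force'][2]
for z in (.079,.074,.071,.068,.065):
    robot.move_linear([X,Y,z],speed=.02,guard=9); robot.dwell(.3); s=robot.state()
    print(z,np.round(s['tcp_pos'],4),'dF',np.round(s['force'][2]-f0,2),s['clock'])
    if s['force'][2]-f0>6.5: break
p,d,m=grab('scene'); cv2.imwrite('pics/s2.png',cv2.resize(p[160:300,190:350],None,fx=4,fy=4)[:,:,::-1])
pr=lambda w:cv2.projectPoints((R.from_quat(m['orientation']).inv().apply(np.array(w)-m['eye'])*[1,-1,-1]).reshape(1,1,3),np.zeros(3),np.zeros(3),np.array(m['mtx']),np.array(m['D']))[0].ravel()
print('mark in crop',(pr(W(-.022,.045,.018))-[190,160])*4+2)
p,d,m=grab('wrist'); P=cloud(m,d);z=P[...,2]
roi=(P[...,0]>.45)&(P[...,0]<.72)&(P[...,1]>-.3)&(P[...,1]<.1)&(d>0); c,s,a,mk=rect(P,roi&(z>.013)&(z<.0212),'sign')
E
```

```text
0.079 [ 0.5939 -0.09    0.0791] dF 0.43 36.7917
0.074 [ 0.5939 -0.09    0.0741] dF 1.28 37.4917
0.071 [ 0.5939 -0.09    0.071 ] dF 2.53 38.0917
0.068 [ 0.5939 -0.09    0.068 ] dF 3.55 38.6917
0.065 [ 0.5939 -0.09    0.065 ] dF 5.01 39.2917
mark in crop [280.39701314 268.77682504]
sign [ 595.1 -147. ] [160.   79.9] 79.42 n 16157 z 0.0181
```

View pics/s2.png

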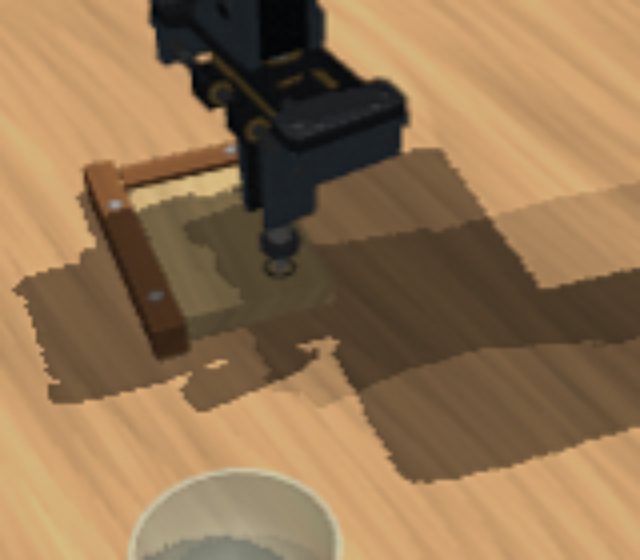

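The tip is inside the ring at (280,266), the force is 5 N (about half-way in) and the sign is still flush to the battens. Handing in.

```bash
python3 - <<'E'
from h import *
s=robot.state(); print(s['force'],s['width'],np.abs(s['joint_velocities']).max(),s['clock']); robot.finish_job()
E
```

```text
[ 0.57011068 -0.16246618  3.42254878] 0.015773069422612782 0.002962229785065534 39.3917
the job is handed in; nothing more can be done
```

I slid the sign into the corner with three pushes, took the grey punch out of its stand, and handed the job in at 39.4 s. The punch was still held upright on the ring and pressing lightly; the simulator gave no verdict.

- **Sign:** before the punch was placed, a depth fit put it 0.5 mm and -0.3 mm from its seat, with no measurable turn. My last depth fit was no use: the gripper hid part of the sign, so the rectangle came out the wrong size. That the sign stayed snug under the punch rests on the last scene picture, where it is flush against both battens.
- **Punch:** the wrist force rose steadily to about 5 N over the last 10 mm or so of lowering. That puts the spring tip about 10 mm in. One last reading just before hand-in was noisier, at about 4.5 N, which is still inside the limits. The tip was inside the ring in the picture, and the fingers were 15.8 mm apart on the 16 mm handle.
- **Mug, tape roll and bowl:** the arm's moves kept clear of all three and no contact showed in the guarded moves. I did not measure their positions again at the end.

One straight-line retreat was refused because of the last joint's range, before anything moved. I turned the gripper half a turn and carried on.

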